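Flush the burette into a beaker with the foot switch

ROBOT

A 6-joint arm with a two-finger parallel gripper is mounted at the origin on the work surface. World frame = base frame: x ahead of the robot, y to its left, z up, the work surface at z = 0. Lengths are in mm, angles in rad, forces in N, time in s.
With the tool pointing down it reaches from about 250 to 775 mm from the base axis. Payload 4 kg.
Tool frame: the origin (TCP) lies midway between the tips of the shut fingers; the grasp point (between the pads) lies 19 mm behind it (bot.grip_depth is the distance from the TCP to the grasp point, in mm); z points along the fingers, y is the line along which they close (so a half turn about z gives the same grasp; the last joint's range is limited). The gripper opens to 85 mm and grips with 20 to 120 N. Pads are 22 mm wide; open, the fingers measure 114 mm over their backs; the gripper's body (76 mm by 85 mm) begins 54 mm behind the grasp point. The pads swing forward as they close: fully open they stand 13 mm farther back than shut.
Start: joints at [-1.45, 0.087, 1.371, -0, 1.684, -0.103], TCP at [122.061, -536.301, 231.341] pointing down, gripper open.
Joint ranges: [-3.1, 3.1], [-0.76, 2.03], [0.27, 2.55], [-1.08, 4.22], [0.17, 2.65], [-2.57, 2.57]. Speed limits (rad/s): [2.79, 2.79, 3.14, 3.14, 3.14, 3.14].

INTERFACE

Orientations are given as a unit quaternion [w, x, y, z].
In Python, from bench import bot gives the robot as it stands. The module is installed in compiled form; this text tells all that it offers.
- The arm moves only by the tool play_rows, never from a script. Its argument "rows" is a list of rows, each a list of 7 numbers: the opening, from 0 (shut) to 1 (fully open), then the shift along the world's x, y, z scaled (see below), then the turn, a rotation vector about the world's x, y, z scaled (see below). In form: [[hand, x, y, z, ax, ay, az], ...]. A call has 1 to 12 rows; each row is the pose to reach, as a shift and turn from the pose commanded when the call began; what a row does not reach only later rows make up. The controller multiplies each number of a shift by 0.15 m and each number of a turn by 90 degrees. A row lasts 1/8 s, in which the tool goes at most 62.5 mm and 10.7 degrees, less where a joint would pass 70% of its speed; a pose out of reach is approached as far as the arm can. A call with a number of a shift or a turn outside -1 to 1 is refused whole. A call with a gripper value outside its range is refused whole. The fingers move at their own pace and stop on an object; "force" is the grip in N (left out, the last holds). Time passes only in rows, so rows that repeat a pose let the fingers close. It gives the time, the measured TCP pose, the force, the opening and the grip force at its end, in the units of the state.
- bot.read_state(): the state, without advancing time (a new reading comes with each control period).
- bot.capture(name): name is "side" or "top" or "wrist"; returns a dict with "pixels" (480x640x3 uint8, blue, green, red), "fovy" (degrees; the focal length in pixels is half the picture's height over the tangent of half this angle, whatever the lens; pixels are square), "cx", "cy" (the principal point, pixels), "k1" (the pictures are not rectified: a ray, as slopes to the right and down, at radius r is drawn at 1 + k1 r^2 times it, then the intrinsics apply), "xyz" and "rotation" of the camera in the world; the wrist camera has in their place "hand_eye" (4x4, takes a point from camera to tool coordinates, whose origin is the TCP and whose axes are the flange's). Camera axes: x right, y down, z forward; pixel columns grow to the right and rows downward; lengths in mm; the calibration is good to about 2 mm. A picture is of the moment at which its call begins: read the wrist's pose just before it. There is no depth.
- bot.job_done(): hands the job in; it is judged then, once.
The state is a dict: "time": time; "joint_pos": joint angles; "joint_vel": joint speeds; "tau": joint torques, N m; "tcp_pos": TCP position; "tcp_rot": TCP orientation; "ft_force": force on the tool from outside, world axes, zero at the start; "wrist_torque": the same for the moment, N m; "finger_gap": finger opening in mm; "gripper_force": force on a finger pad.
Only numpy, scipy, OpenCV 4.12 (cv2) and the standard library are available. Lean on these libraries where they do the work, as an engineer would, in place of code of your own. Each camera call takes 0.05 s, during which the arm holds its last target. There are 200 camera calls.

TASK

Flush the burette: stand the tall glass beaker upright in the middle of the titration stand's raised round stirrer plate (set it down, do not drop it), then swing the stand's dosing arm round until its tip is over the middle of the beaker. With the beaker under the tip, and not before, press the foot switch's pedal down to its stop, keep it there for at least one second and let it come right up again. Do not knock the beaker over, and leave the other vessels, bottles and the spatula where they are.

Things in the scene. Friction and masses are not known exactly. Their poses are not given: they have to be found in the camera images.
- beaker: Tall clear glass beaker, empty: straight cylinder 58 mm in outer diameter, 92 mm high, wall 2.5 mm, about 90 g, with a small pouring lip on the rim (only drawn). The only narrow, tall beaker. Origin: centre of its underside; z up its axis. Stands on the bench.
- stand: Titration stand, fixed: white stirrer base 250 mm long (x -65 to +185 mm), 130 mm wide, 38 mm high. Origin at bench level under the centre of the stirrer plate; +x runs from the plate to the steel column (16 mm thick, 140 mm along +x, top 268 mm above the bench), z up.
- plate (a point): Centre of the top face of the stand's raised round steel stirrer plate: 84 mm in diameter, its top 50 mm above the bench (12 mm above the base around it).
- swing_axis (a point): Point on the column axis, 180 mm above the bench, about which the dosing arm swings in the horizontal plane.
- dosing_arm (a joint): Angle of the dosing arm in rad: 0 = tip exactly over the centre of the stirrer plate; positive = swung away towards the stand's +y side (clockwise seen from above). Range -0.5 to 1.6; it starts between 0.85 and 1.25. The clamp has light friction (0.4 N at the knob moves it) and it stays where it is left; no detent or stop at 0.
- grip_knob (a point): Top centre of the upright round grip knob at the free end of the dosing arm, 140 mm from the column axis and 236 mm above the bench. The knob is 22 mm in diameter and 36 mm high (200 to 236 mm above the bench), so it can be pinched from above or pushed from the side; below it is the 28 mm round arm end, 176 to 200 mm above the bench. The white arm bar is 16 mm wide, 184 to 198 mm above the bench.
- dosing_tip (a point): Lower end of the small conical dosing tip, straight below the knob, 155 mm above the bench: 13 mm above the rim of the beaker when that stands on the plate.
- footswitch: Foot switch kept on the bench for hand use, fixed: grey cast base 146 mm long, 104 mm wide, side cheeks up to 40 mm high near the hinge, with a dark ribbed steel pedal. Origin: centre of its underside; +x points from the hinge end to the free (toe) end, z up.
- foot_pedal (a joint): Angle of the spring pedal in rad: 0 = up at rest (sloping up 0.22 rad towards the free end), 0.22 = down at its stop (level). It springs back up when let go. Pressed 85 mm from the hinge it takes about 6 N to start it and about 11 N at the stop.
- pedal_pad (a point): Point to press: on the middle line of the pedal's upper face, 85 mm from the hinge line (27 mm before the free edge). The pedal is 82 mm wide, and the hinge line is 52 mm from the foot switch's origin along its -x, 32 mm above the bench. This point is about 56 mm above the bench at rest and 38 mm at the stop, and moves down nearly straight (z travel 18.5 mm, under 4 mm sideways).
- squat_beaker: Short wide clear glass beaker, 86 mm in diameter, 62 mm high; leave it alone. Origin: centre of its underside.
- cup: White plastic measuring cup, 60 mm in diameter, 65 mm high; leave it alone. Origin: centre of its underside.
- spatula: Lab spatula with a black handle, 170 mm long, lying on the bench; leave it alone. x along its length.
- amber_bottle: Amber reagent bottle, 94 mm in diameter, 200 mm high; leave it alone. Origin: centre of its underside.
- wash_bottle: Yellow wash bottle, 66 mm in diameter, 170 mm high; leave it alone. Origin: centre of its underside.
- pail: White plastic pail with a wire handle, 136 mm across the rim, 130 mm high; leave it alone. Origin: centre of its underside.
There are look-alikes about, which are no part of the job. What is shaped like the beaker but pink or yellow is not meant.

How it is judged (in metres and radians):
On the way, in this order (a step that is already met when the one before it is completed fails the run):
1. The tall beaker stands upright on the stirrer plate, within 13 mm of its centre, let go (horizontal distance between beaker and plate below 0.013 m and z of beaker in the frame of plate between -0.004 and 0.004 m and angle between beaker's own z axis and vertical below 0.06 rad and contact force between the fingers and beaker below 0.1 N and linear speed of beaker below 0.02 m/s), for 0.2 s.
2. The dosing tip is over the beaker, within 18 mm of its axis, the beaker still on the plate (horizontal distance between beaker and plate below 0.013 m and z of beaker in the frame of plate between -0.004 and 0.004 m and angle between beaker's own z axis and vertical below 0.06 rad and horizontal distance between dosing_tip and beaker below 0.018 m), for 0.2 s.
3. The pedal is kept down at its stop (beyond 0.195 rad) for one second, the beaker under the tip (all of step 2 and value of joint foot_pedal above 0.195 rad), for 1 s.
At the end, for the whole second after the job is handed in: The tall beaker stands upright and still on the stirrer plate, its centre within 13 mm of the plate's; the dosing tip is within 18 mm of the beaker's axis, seen from above; the pedal is up again (below 0.03 rad) (all of step 2 and contact force between the fingers and beaker below 0.1 N and linear speed of beaker below 0.02 m/s and value of joint foot_pedal below 0.03 rad); the robot touches nothing.
It fails at once if The pedal is pressed (beyond 0.08 rad) while the beaker is not under the tip (value of joint foot_pedal above 0.08 rad and (horizontal distance between dosing_tip and beaker above 0.025 m or horizontal distance between beaker and plate above 0.02 m)).
It fails at once if The tall beaker is tipped over (more than 0.6 rad) (angle between beaker's own z axis and vertical above 0.6 rad).
It fails at once if The tall beaker is dropped: falling free at more than 0.45 m/s (about 10 mm) (contact force between beaker and anything else below 0.02 N and linear speed of beaker above 0.45 m/s).
It fails at once if One of the other vessels, bottles or the spatula is moved by more than 40 mm (distance of any of squat_beaker, cup, spatula, amber_bottle, wash_bottle, pail from where it was at the start of the episode above 0.04 m).
It also fails if it takes over 72 s, if anything falls off the work surface, if the arm or the gripper's body presses on something with over 40 N, if the wrist force passes 120 N, or if a joint passes its speed limit or range.

## Working session

There is one attempt and no reset: what is moved stays moved. The work goes in short steps, Python scripts to look and compute and a tool call to move; the robot and the scene stay as the last step left them, time stands still between calls to the robot, and variables do not carry over. Pictures are saved under pics/ and viewed, at most 10 in all, crops included, and the job is handed in when it is done.

Besides the shell and the picture viewer there is one more tool, called as name(argument=value, ...), one argument or row to a line, values as JSON. play_rows: Moves the arm, as the interface text tells. Its arguments: {"type":"object","properties":{"rows":{"type":"array","items":{"type":"array","items":{"type":"number","minimum":-1,"maximum":1}}},"force":{"type":"number"}},"required":["rows"]}

```bash
mkdir -p pics
cat > h.py <<'E'
from bench import bot
import numpy as np, cv2, pickle
from scipy.spatial.transform import Rotation as R
def q2R(q): return R.from_quat([q[1],q[2],q[3],q[0]]).as_matrix()
def cap(name,fn):
    s=bot.read_state(); c=bot.capture(name); cv2.imwrite('pics/'+fn+'.png',c['pixels'])
    if name=='wrist':
        H=np.array(c['hand_eye']); W=q2R(s['tcp_rot']); c['R']=W@H[:3,:3]; c['t']=W@H[:3,3]+np.array(s['tcp_pos'])
    else:
        r=np.array(c['rotation']); c['R']=r if r.shape==(3,3) else q2R(r); c['t']=np.array(c['xyz'])
    pickle.dump(c,open('pics/'+fn+'.pkl','wb')); return c
def load(fn): return pickle.load(open('pics/'+fn+'.pkl','rb'))
def f(c): return 240/np.tan(np.radians(c['fovy'])/2)
def ray(c,u,v):
    d=np.array([(u-c['cx'])/f(c),(v-c['cy'])/f(c)]); p=d.copy()
    for _ in range(30): p=d/(1+c['k1']*(p@p))
    return c['R']@np.array([p[0],p[1],1])
def atz(c,u,v,z):
    r=ray(c,u,v); return c['t']+r*(z-c['t'][2])/r[2]
def proj(c,P):
    q=c['R'].T@(np.array(P,float)-c['t']); p=q[:2]/q[2]; p=p*(1+c['k1']*(p@p)); return p*f(c)+[c['cx'],c['cy']]
E
python3 - <<'E'
from h import *
for n in('top','side'):
    c=cap(n,n+'1'); print(n,c['fovy'],c['cx'],c['cy'],c['k1'],c['t'],c['R'].round(3).tolist())
s=bot.read_state();print(s)
E
```

```text
top 49.93121501710713 317.8338983765426 248.29233680705772 -0.059937460403645546 [ 220.80496972   25.46506619 1723.17066691] [[-0.001, -0.985, 0.173], [-1.0, 0.001, 0.004], [-0.004, -0.173, -0.985]]
side 47.91612710867607 312.9051302344718 245.03333059174497 0.021185230888909872 [  377.50675768 -1133.29477675  1048.39200942] [[0.993, -0.071, 0.09], [-0.115, -0.593, 0.797], [-0.003, -0.802, -0.597]]
{'time': 0.1, 'joint_pos': array([-1.45013145e+00,  8.79355959e-02,  1.37215005e+00,  7.36314091e-06,
        1.68361935e+00, -1.03112191e-01]), 'joint_vel': array([ 7.56536599e-04, -1.71595639e-03, -4.20151189e-03,  2.54023830e-03,
        9.70518890e-05, -6.47553721e-05]), 'tau': array([ 1.41606906e-03, -3.53013754e+01, -3.14219391e+01, -3.40499837e-04,
        7.94085179e-03,  2.41620697e-06]), 'tcp_pos': array([ 121.98775202, -535.82420275,  230.20259419]), 'tcp_rot': array([-1.05616227e-03,  9.93746405e-01,  1.11655571e-01, -5.61074198e-06]), 'ft_force': array([-0.19841234, -0.05992277, -0.30492886]), 'wrist_torque': array([ 0.03712595, -0.02900769, -0.03191679]), 'gripper_force': 0.0, 'finger_gap': 85.43554492272798}
```

View pics/top1.png

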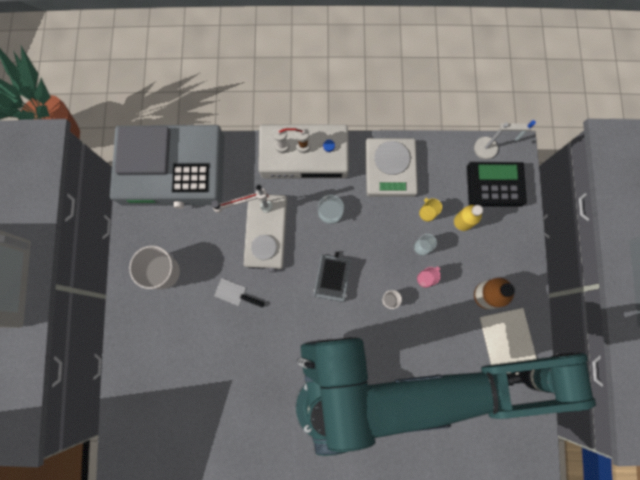

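View pics/side1.png

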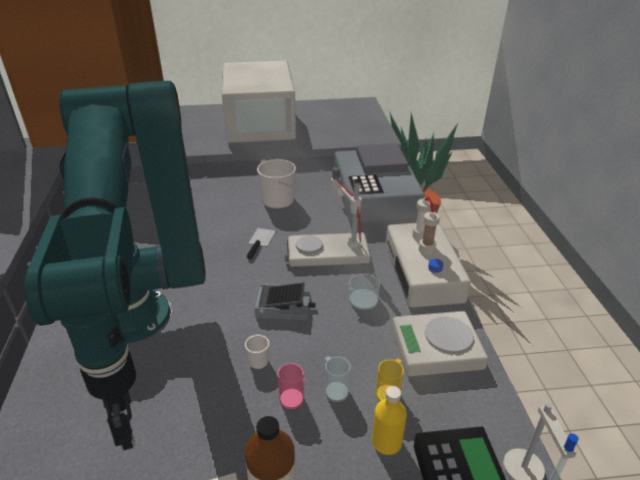

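Top view: the candidates are a clear tall beaker (426,244), pink (429,276), yellow (430,209), squat clear (331,209) and cup (392,299). The clear narrow one at (426,244) fits; in the side view it is at (338,380). The stand's plate is at (264,246) and the foot switch at (332,277). I'll confirm these in an enlarged crop.

Run:
```python
from h import *
t=cv2.imread('pics/top1.png');s=cv2.imread('pics/side1.png')
def cr(i,x,y,w,h): return cv2.resize(i[y:y+h,x:x+w],(400,300),interpolation=cv2.INTER_CUBIC)
m=np.vstack([np.hstack([cr(t,205,175,120,90),cr(t,300,245,72,54)]),np.hstack([cr(t,390,215,80,60),cr(s,230,160,200,150)])])
cv2.imwrite('pics/m1.png',m)
```

```text
(no output)
```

View pics/m1.png

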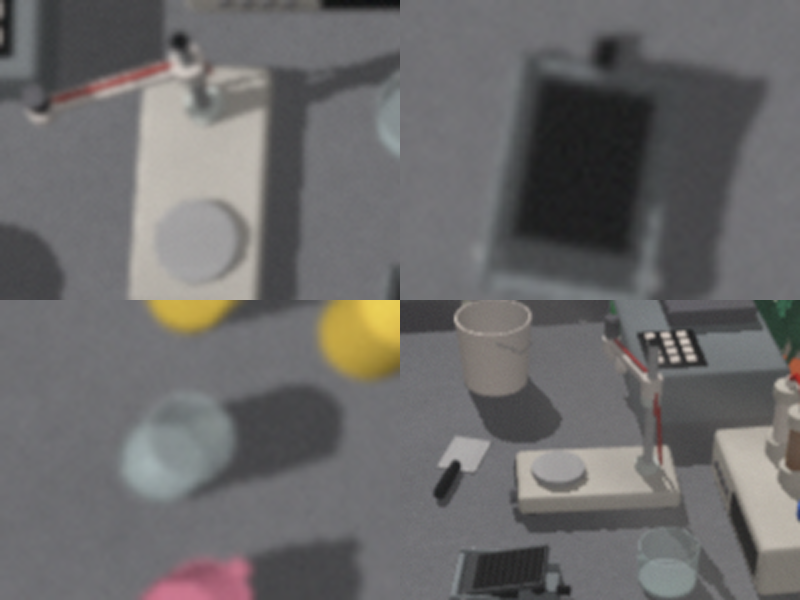

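Run:
```python
from h import *
t=load('top1');s=load('side1')
def p(n,c,u,v,z): print(n,atz(c,u,v,z).round(1))
p('plate t',t,264.4,247,50); p('plate s',s,230+158/2,160+168/2,50)
p('knob t',t,215.5,204.1,236); p('knob s',s,230+212/2,160+17/2,236)
p('col t',t,259,188.5,268); p('col base t',t,205+205/3.333,175+112/3.333,38); p('col base s',s,230+252/2,160+168/2,38)
for q in((143,68),(270,68),(258,300),(130,300)): p('base',t,205+q[0]/3.333,175+q[1]/3.333,38)
p('bk bot t',t,423,246.4,0);p('bk rim t',t,428,243,92);
p('bk bot s',s,337.5,391,0);p('bk rim s',s,337,366,92)
p('fs',t,332,277,30)
for q in((530,60),(650,75),(640,290),(485,280),(530,80),(655,100),(630,255),(515,235)): p('fs corner',t,300+(q[0]-400)/5.555,245+q[1]/5.555,35)
```

```text
plate t [518.4 207.9  50. ]
plate s [517.3 205.3  50. ]
knob t [615.6 336.2 236. ]
knob s [617.6 337.2 236. ]
col t [653.8 203.1 268. ]
col base t [651.9 204.4  38. ]
col base s [665.4 203.8  38. ]
base [698.2 268.4  38. ]
base [697.8 139.2  38. ]
base [460.1 148.6  38. ]
base [460.2 275.7  38. ]
bk bot t [ 528.7 -326.     0. ]
bk rim t [ 523.4 -323.8   92. ]
bk bot s [ 527.5 -319.7    0. ]
bk rim s [ 523.7 -322.    92. ]
fs [421.1 -15.1  30. ]
fs corner [491.2  13.2  35. ]
fs corner [482.  -58.4  35. ]
fs corner [353.9 -51.3  35. ]
fs corner [359.9  40.   35. ]
fs corner [479.1  13.2  35. ]
fs corner [467.  -61.2  35. ]
fs corner [374.6 -45.6  35. ]
fs corner [386.5  22.3  35. ]
```

play_rows(
  rows=[
    [1,0.3,0.16,0.1,0,0,0],
    [1,0.6,0.32,0.2,0,0,-0.1],
    [1,0.9,0.48,0.2,0,0,-0.142],
    [1,0.9,0.48,0.2,0,0,-0.142],
  ],
  force=30,
)

```text
time: 0.6
tcp_pos: [259.7, -462.5, 261.2]
tcp_rot: [-0.0, 1.0, 0.003, 0.0]
ft_force: [-1.0, -0.7, -1.2]
finger_gap: 85.1
gripper_force: 0.0
```

play_rows(
  rows=[
    [1,0.3,0.16,0,0,0,0],
    [1,0.6,0.32,0,0,0,0],
    [1,0.9,0.48,0,0,0,0],
  ],
)

```text
time: 0.98
tcp_pos: [392.3, -392.2, 260.6]
tcp_rot: [-0.0, 1.0, -0.0, -0.001]
ft_force: [-0.3, 0.1, -0.7]
finger_gap: 85.2
gripper_force: 0.0
```

Run:
```python
from h import *
c=cap('wrist','w1'); s=bot.read_state(); print(s['time'],s['tcp_pos'],s['tcp_rot'],c['t'],c['R'][:,2],proj(c,[525,-322,92]),proj(c,[525,-322,0]))
```

```text
1.025 [ 397.553434   -388.46996615  260.30262099] [-0.00202977  0.99999097  0.00319379  0.00193239] [ 467.10818354 -392.53307336  402.27074822] [-2.91576798e-01  3.09873414e-04 -9.56547372e-01] [235.22242924  71.68600478] [254.58358739  87.8787065 ]
```

View pics/w1.png

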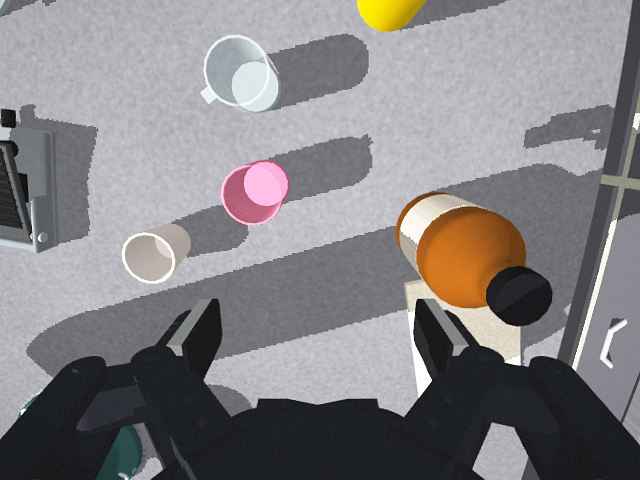

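The rim centre is at (239,71) and the bottom at (255,87), both within about 3 mm of my estimate. This is the clear, tall, narrow one; pink is at (255,192). Moving over it.

play_rows(
  rows=[
    [1,0.3,0.15,0,0,0,0],
    [1,0.6,0.3,0,0,0,0],
    [1,0.887,0.455,0,0,0,0],
    [1,0.887,0.455,-0.25,0,0,0],
    [1,0.887,0.455,-0.5,0,0,0],
    [1,0.887,0.455,-0.5,0,0,0],
    [1,0.887,0.455,-0.5,0,0,0],
  ],
)

```text
time: 1.9
tcp_pos: [525.0, -325.1, 187.6]
tcp_rot: [0.001, 1.0, -0.0, 0.001]
ft_force: [0.2, -0.9, 0.8]
finger_gap: 85.4
gripper_force: 0.0
```

Run:
```python
from h import *
c=cap('wrist','w2'); s=bot.read_state(); print(s['time'],s['tcp_pos'],proj(c,[525,-324,92]),proj(c,[525,-324,0]))
for u,v in((-29,0),(29,0),(0,29),(0,-29)): print(proj(c,[525+u,-324+v,92]))
```

```text
1.95 [ 525.50907162 -325.25229502  188.64112099] [315.20598749 245.00453227] [315.62408174 217.85214388]
[315.2417586 280.6838468]
[315.17045201 206.82236137]
[276.54489621 244.9845237 ]
[353.86485351 245.01931756]
```

View pics/w2.png

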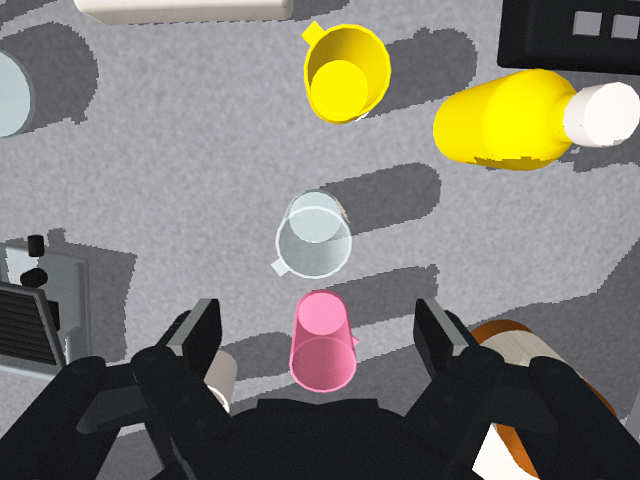

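The rim centre is at (313,242), 2 mm further in +x than predicted. The fingers straddle it clear of the pink one. Descend and grip.

play_rows(
  rows=[
    [1,0.013,0.007,-0.2,0,0,0],
    [1,0.013,0.007,-0.5,0,0,0],
    [1,0.013,0.007,-0.8,0,0,0],
    [1,0.013,0.007,-0.933,0,0,0],
    [1,0.013,0.007,-0.933,0,0,0],
    [0,0.013,0.007,-0.933,0,0,0],
    [0,0.013,0.007,-0.933,0,0,0],
    [0,0.013,0.007,-0.933,0,0,0],
    [0,0.013,0.007,-0.933,0,0,0],
    [0,0.013,0.007,-0.933,0,0,0],
    [0,0.013,0.007,-0.933,0,0,0],
  ],
  force=30,
)

```text
time: 3.32
tcp_pos: [528.7, -324.1, 49.5]
tcp_rot: [0.002, 1.0, 0.0, 0.002]
ft_force: [-0.4, -0.4, 5.5]
finger_gap: 56.2
gripper_force: 33.2
```

play_rows(
  rows=[
    [0,0,0,0.1,0,0,0],
    [0,0,0,0.3,0,0,0],
    [0,0,0,0.5,0,0,0],
    [0,0,0,0.7,0,0,0],
    [0,0,0,0.85,0,0,0],
    [0,0,0,0.85,0,0,0],
    [0,0,0,0.85,0,0,0],
  ],
)

```text
time: 4.2
tcp_pos: [526.6, -322.6, 172.9]
tcp_rot: [-0.0, 1.0, 0.0, -0.001]
ft_force: [0.2, 0.4, -1.0]
finger_gap: 56.4
gripper_force: 32.7
```

Run:
```python
from h import *
c=cap('wrist','w3'); s=bot.read_state(); print(s['time'],s['tcp_pos'],s['finger_gap'],s['gripper_force'],s['ft_force'])
```

```text
4.25 [ 526.33792996 -322.49038952  172.19840991] 56.205554738270536 32.70061239483766 [ 0.20554069  0.39543388 -0.56359012]
```

View pics/w3.png

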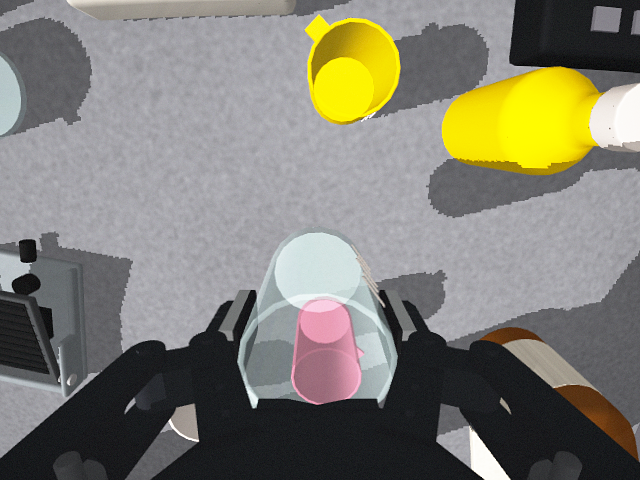

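Held and upright. Carry it to +y.

play_rows(
  rows=[
    [0,0,0.1,0,0,0,0],
    [0,0,0.3,0,0,0,0],
    [0,0,0.55,0,0,0,0],
    [0,0,0.8,0,0,0,0],
    [0,0,1,0,0,0,0],
  ],
)

```text
time: 4.88
tcp_pos: [526.3, -170.3, 172.9]
tcp_rot: [-0.001, 1.0, 0.001, -0.001]
ft_force: [-0.4, 0.8, -0.9]
finger_gap: 56.1
gripper_force: 32.7
```

play_rows(
  rows=[
    [0,0,0.2,0,0,0,0],
    [0,0,0.4,0,0,0,0],
    [0,0,0.6,0,0,0,0],
    [0,0,0.8,0,0,0,0],
    [0,0,1,0,0,0,0],
  ],
)

```text
time: 5.5
tcp_pos: [526.0, -21.0, 172.9]
tcp_rot: [-0.0, 1.0, 0.001, -0.001]
ft_force: [0.8, -0.3, -0.5]
finger_gap: 56.2
gripper_force: 32.7
```

play_rows(
  rows=[
    [0,0,0.2,0,0,0,0],
    [0,0,0.4,0,0,0,0],
    [0,0,0.55,0,0,0,0],
    [0,0,0.65,0,0,0,0],
    [0,0,0.7,0,0,0,0],
    [0,0,0.7,0,0,0,0],
    [0,0,0.7,0,0,0,0],
  ],
)

```text
time: 6.38
tcp_pos: [527.1, 81.4, 173.8]
tcp_rot: [0.0, 1.0, -0.0, -0.0]
ft_force: [-0.4, -0.3, -0.9]
finger_gap: 55.8
gripper_force: 32.7
```

Run:
```python
from h import *
c=load('w3')
for zb in(119,124,128):
  P=[526.5,-322.5,zb]; print(zb,[proj(c,np.array(P)+d).round(1).tolist() for d in([0,29,0],[0,-29,0],[29,0,0],[-29,0,0])])
c=cap('wrist','w4'); s=bot.read_state(); print(s['time'],s['tcp_pos'],[proj(c,p) for p in([518,206.5,50],[560,206.5,50],[616.5,336.7,236])])
```

```text
119 [[270.6, 264.6], [362.6, 264.7], [316.6, 219.7], [316.5, 306.0]]
124 [[269.5, 267.5], [363.7, 267.6], [316.6, 221.7], [316.5, 309.7]]
128 [[268.5, 269.9], [364.5, 270.1], [316.6, 223.3], [316.5, 312.8]]
6.425 [527.12729183  81.30655643 173.8546365 ] [array([169.19328102, 244.898136  ]), array([162.77754749, 195.58927855]), array([-26.47558608, 191.20177064])]
```

View pics/w4.png

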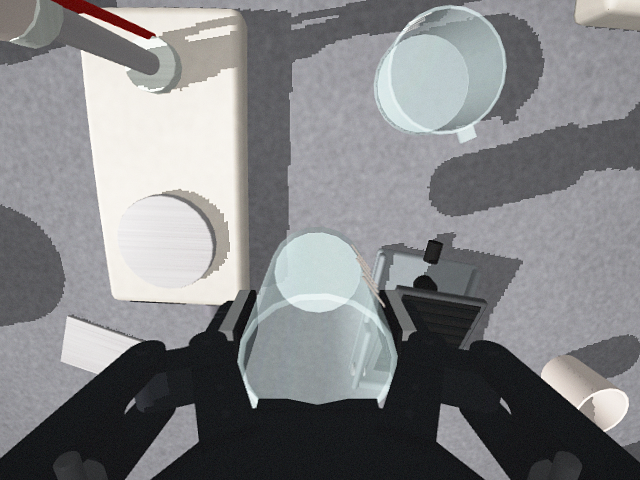

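Run:
```python
from h import *
c=load('w4'); print(atz(c,166.5,241.5,50),atz(c,118,242,50),atz(c,215,242,50),atz(c,167,195,50),atz(c,167,288,50)); print(atz(c,317.5,272,126))
t=load('top1'); print(atz(t,331,277,40))
```

```text
[521.01039495 208.4373308   50.        ] [520.53618612 251.06841666  50.        ] [520.5983303  166.91814395  50.        ] [560.45761656 202.92976816  50.        ] [478.01209487 213.8388795   50.        ]
[524.59652968  80.84549229 126.        ]
[419.87244756 -11.56209463  40.        ]
```

Plate measured at (520,208), diameter 84 mm as given. Go over it, then lower until contact is felt.

play_rows(
  rows=[
    [0,0,0.15,0,0,0,0],
    [0,-0.02,0.4,0,0,0,0],
    [0,-0.04,0.65,0,0,0,0],
    [0,-0.04,0.837,0,0,0,0],
    [0,-0.04,0.837,0,0,0,0],
    [0,-0.04,0.837,-0.15,0,0,0],
    [0,-0.04,0.837,-0.3,0,0,0],
    [0,-0.04,0.837,-0.4,0,0,0],
    [0,-0.04,0.837,-0.44,0,0,0],
    [0,-0.04,0.837,-0.44,0,0,0],
    [0,-0.04,0.837,-0.44,0,0,0],
  ],
)

```text
time: 7.8
tcp_pos: [521.8, 207.6, 109.0]
tcp_rot: [-0.0, 1.0, 0.0, 0.001]
ft_force: [0.1, 0.6, -0.7]
finger_gap: 56.2
gripper_force: 32.6
```

play_rows(
  rows=[
    [0,0,0,-0.02,0,0,0],
    [0,0,0,-0.02,0,0,0],
    [0,0,0,-0.02,0,0,0],
  ],
)

```text
time: 8.18
tcp_pos: [521.1, 207.6, 105.0]
tcp_rot: [0.0, 1.0, 0.0, 0.0]
ft_force: [-0.0, 0.3, -1.3]
finger_gap: 56.1
gripper_force: 32.6
```

play_rows(
  rows=[
    [0,0,0,-0.02,0,0,0],
    [0,0,0,-0.02,0,0,0],
    [0,0,0,-0.02,0,0,0],
  ],
)

```text
time: 8.55
tcp_pos: [521.0, 207.5, 101.8]
tcp_rot: [0.0, 1.0, 0.0, -0.0]
ft_force: [0.2, 0.4, -0.2]
finger_gap: 56.2
gripper_force: 32.6
```

play_rows(
  rows=[
    [0,0,0,-0.013,0,0,0],
    [0,0,0,-0.013,0,0,0],
    [0,0,0,-0.013,0,0,0],
  ],
)

```text
time: 8.93
tcp_pos: [521.1, 207.6, 99.9]
tcp_rot: [0.0, 1.0, 0.0, -0.0]
ft_force: [-0.3, -0.3, -1.4]
finger_gap: 55.9
gripper_force: 32.6
```

play_rows(
  rows=[
    [0,0,0,-0.013,0,0,0],
    [0,0,0,-0.013,0,0,0],
    [0,0,0,-0.013,0,0,0],
  ],
)

```text
time: 9.3
tcp_pos: [521.3, 207.6, 99.5]
tcp_rot: [-0.0, 1.0, 0.0, 0.001]
ft_force: [-2.8, -1.5, 4.9]
finger_gap: 56.1
gripper_force: 33.1
```

Contact at TCP z 99.5, as predicted. Release and rise.

play_rows(
  rows=[
    [0.8,0,0,0,0,0,0],
    [1,0,0,0,0,0,0],
    [1,0,0,0,0,0,0],
    [1,0,0,0,0,0,0],
    [1,0,0,0,0,0,0],
    [1,0,0,0.1,0,0,0],
    [1,0,0,0.3,0,0,0],
    [1,0,0,0.6,0,0,0],
    [1,0,0,0.9,0,0,0],
    [1,0,0,0.9,0,0,0],
    [1,0,0,0.9,0,0,0],
  ],
)

```text
time: 10.68
tcp_pos: [521.0, 207.5, 233.4]
tcp_rot: [-0.0, 1.0, 0.0, 0.0]
ft_force: [0.2, 0.1, -0.8]
finger_gap: 85.6
gripper_force: 0.0
```

Run:
```python
from h import *
c=cap('wrist','w5'); cap('side','side2'); s=bot.read_state(); print(s['time'],s['tcp_pos'],proj(c,[520,208,50]),proj(c,[520,208,142]),proj(c,[616.5,336.7,236]))
i=cv2.imread('pics/w5.png'); j=cv2.imread('pics/side2.png')
cv2.imwrite('pics/m2.png',np.vstack([cv2.resize(i,(400,300)),cv2.resize(i[180:360,160:400],(400,300))]) if 0 else np.hstack([cv2.resize(i,(400,300)),cv2.resize(j[120:330,220:500],(400,300))]))
```

```text
10.775 [520.32561708 207.32557732 231.39653591] [316.43917907 219.62290789] [316.15979127 247.88523385] [ 2.70679647 94.13614465]
```

View pics/m2.png

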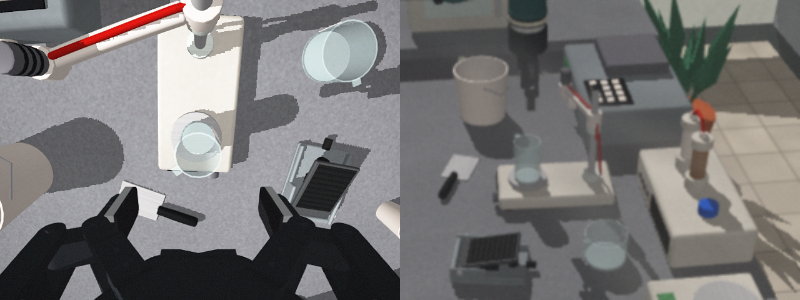

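Beaker stands centred on the plate: rim centre at about (318,243), predicted (316,248). Next the knob, at (617,337) by both cameras, 141 mm from the column axis.

play_rows(
  rows=[
    [1,0,0,0.22,0,0,0],
    [1,0.1,0.2,0.22,0,0,0],
    [1,0.3,0.45,0.22,0,0,0],
    [1,0.5,0.7,0.22,0,0,0],
    [1,0.64,0.863,0.22,0,0,0],
    [1,0.64,0.863,0.22,0,0,0],
    [1,0.64,0.863,0.22,0,0,0],
  ],
  force=20,
)

```text
time: 11.65
tcp_pos: [616.5, 336.5, 264.5]
tcp_rot: [0.001, 1.0, 0.0, -0.001]
ft_force: [0.3, 0.5, 1.1]
finger_gap: 85.9
gripper_force: 0.0
```

Run:
```python
from h import *
c=cap('wrist','w6'); s=bot.read_state(); print(s['time'],s['tcp_pos'],s['joint_pos'],proj(c,[617,337,236]),proj(c,[617,337,155]),proj(c,[659,203,268]))
```

```text
11.7 [616.51865477 336.24115621 265.44800216] [ 4.18768934e-01  4.41022473e-01  8.68916306e-01 -3.57349448e-04
  1.83335239e+00  1.98921310e+00] [315.6687334  280.05917375] [315.95396418 238.57057372] [614.15603401 220.97090716]
```

View pics/w6.png

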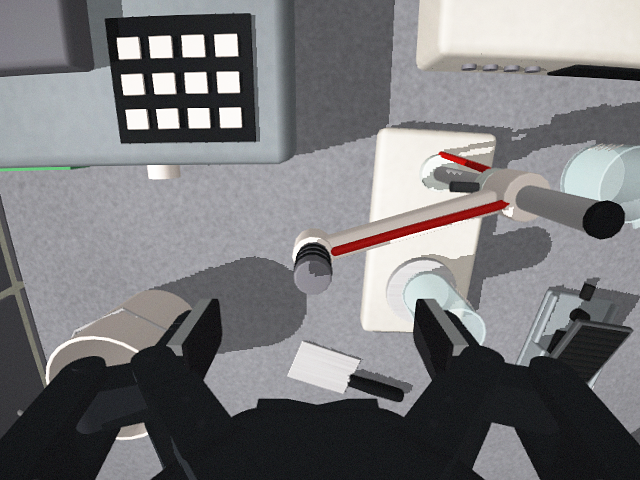

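The knob top shows at (313,275), about 2 mm from my estimate. Descend and pinch.

play_rows(
  rows=[
    [1,0.013,0.007,-0.15,0,0,0],
    [1,0.013,0.007,-0.3,0,0,0],
    [1,0.013,0.007,-0.388,0,0,0],
    [1,0.013,0.007,-0.388,0,0,0],
    [0,0.013,0.007,-0.388,0,0,0],
    [0,0.013,0.007,-0.388,0,0,0],
    [0,0.013,0.007,-0.388,0,0,0],
    [0,0.013,0.007,-0.388,0,0,0],
    [0,0.013,0.007,-0.388,0,0,0],
    [0,0.013,0.007,-0.388,0,0,0],
    [0,0.013,0.007,-0.388,0,0,0],
  ],
  force=20,
)

```text
time: 13.08
tcp_pos: [619.0, 339.1, 208.6]
tcp_rot: [-0.001, 1.0, 0.001, 0.001]
ft_force: [-0.1, 5.0, 2.8]
finger_gap: 21.3
gripper_force: 23.1
```

Run:
```python
import numpy as np
C=np.array([659.5,204.5]); K=np.array([619,338]); G=np.array([520,207.8])
r=np.hypot(*(K-C)); a0=np.arctan2(*(K-C)[::-1]); a1=np.arctan2(*(G-C)[::-1]); print(r,np.hypot(*(G-C)),a1-a0)
for k in range(1,10):
  a=a0+(a1-a0)*k/9; rr=r+(np.hypot(*(G-C))-r)*k/9; print(k,((C+rr*np.array([np.cos(a),np.sin(a)])-K)/150).round(3),((a-a0)/(np.pi/2)).round(3))
```

```text
139.50806428303707 139.53902679895685 1.2525984409703295
1 [-0.121 -0.046] 0.089
2 [-0.234 -0.108] 0.177
3 [-0.338 -0.186] 0.266
4 [-0.43  -0.277] 0.354
5 [-0.508 -0.38 ] 0.443
6 [-0.571 -0.493] 0.532
7 [-0.618 -0.613] 0.62
8 [-0.648 -0.739] 0.709
9 [-0.66  -0.868] 0.797
```

play_rows(
  rows=[
    [0,-0.121,-0.046,0,0,0,0.089],
    [0,-0.234,-0.108,0,0,0,0.177],
    [0,-0.338,-0.186,0,0,0,0.266],
    [0,-0.43,-0.277,0,0,0,0.354],
    [0,-0.508,-0.38,0,0,0,0.443],
    [0,-0.571,-0.493,0,0,0,0.532],
    [0,-0.618,-0.613,0,0,0,0.62],
    [0,-0.648,-0.739,0,0,0,0.709],
    [0,-0.66,-0.868,0,0,0,0.797],
    [0,-0.66,-0.868,0,0,0,0.797],
    [0,-0.66,-0.868,0,0,0,0.797],
  ],
)

```text
time: 14.45
tcp_pos: [518.5, 206.9, 208.4]
tcp_rot: [-0.0, 0.811, 0.585, -0.002]
ft_force: [-6.9, 0.4, 6.4]
finger_gap: 21.2
gripper_force: 23.4
```

play_rows(
  rows=[
    [0.4,0,0,0,0,0,0],
    [0.7,0,0,0,0,0,0],
    [1,0,0,0,0,0,0],
    [1,0,0,0,0,0,0],
    [1,0,0,0,0,0,0],
    [1,0,0,0.15,0,0,0],
    [1,0,0,0.4,0,0,0],
    [1,0,0,0.7,0,0,0],
    [1,0,0,0.7,0,0,0],
  ],
)

```text
time: 15.58
tcp_pos: [521.5, 208.3, 318.2]
tcp_rot: [0.002, 0.81, 0.586, 0.005]
ft_force: [-0.4, 0.4, 0.8]
finger_gap: 85.4
gripper_force: 0.0
```

play_rows(
  rows=[
    [0,-0.3,-0.3,0,0,0,-0.1],
    [0,-0.5,-0.6,0,0,0,-0.2],
    [0,-0.7,-0.9,0,0,0,-0.3],
    [0,-0.8,-0.95,0,0,0,-0.42],
    [0,-0.8,-0.95,0,0,0,-0.54],
    [0,-0.8,-0.95,0,0,0,-0.66],
    [0,-0.8,-0.95,0,0,0,-0.78],
    [0,-0.8,-0.95,0,0,0,-0.8],
    [0,-0.8,-0.95,0,0,0,-0.8],
    [0,-0.8,-0.95,0,0,0,-0.8],
  ],
)

```text
time: 16.82
tcp_pos: [400.0, 65.4, 312.5]
tcp_rot: [0.0, 1.0, -0.001, -0.0]
ft_force: [0.0, -0.5, -0.9]
finger_gap: -0.2
gripper_force: 0.0
```

Run:
```python
from h import *
c=cap('wrist','w7'); t=cap('top','top3'); z=cap('side','side3'); s=bot.read_state(); print(s['time'],s['tcp_pos'],s['tcp_rot'])
i,tt,zz=c['pixels'],t['pixels'],z['pixels']
r=cv2.resize
# fs model overlay, hypothesis toe +x, yaw -0.13
o=np.array([420,-14,0]); 
def W(x,y,h,yaw): return o+[x*np.cos(yaw)-y*np.sin(yaw),x*np.sin(yaw)+y*np.cos(yaw),h]
for cam,im in((t,tt),(z,zz)): print([proj(cam,W(x,0,h,-0.13)).round(1).tolist() for x,h in((-52,32),(58,57))], [proj(cam,W(x,0,h,np.pi-0.13)).round(1).tolist() for x,h in((-52,32),(58,57))])
a=np.hstack([r(tt[215:290,225:325],(400,300),interpolation=2),r(zz[215:305,280:400],(400,300),interpolation=2)])
b=np.hstack([r(tt[240:312,284:380],(400,300),interpolation=2),r(i,(400,300),interpolation=3)])
cv2.imwrite('pics/m3.png',np.vstack([a,b]))
```

```text
16.975 [400.02412875  65.36059433 312.74125917] [ 5.60732436e-05  9.99998676e-01 -1.62563159e-03 -3.58728789e-05]
[[329.7, 292.9], [334.1, 258.9]] [[333.6, 261.8], [329.6, 294.0]]
[[264.2, 298.2], [303.6, 291.7]] [[301.6, 298.5], [261.5, 291.4]]
```

View pics/m3.png

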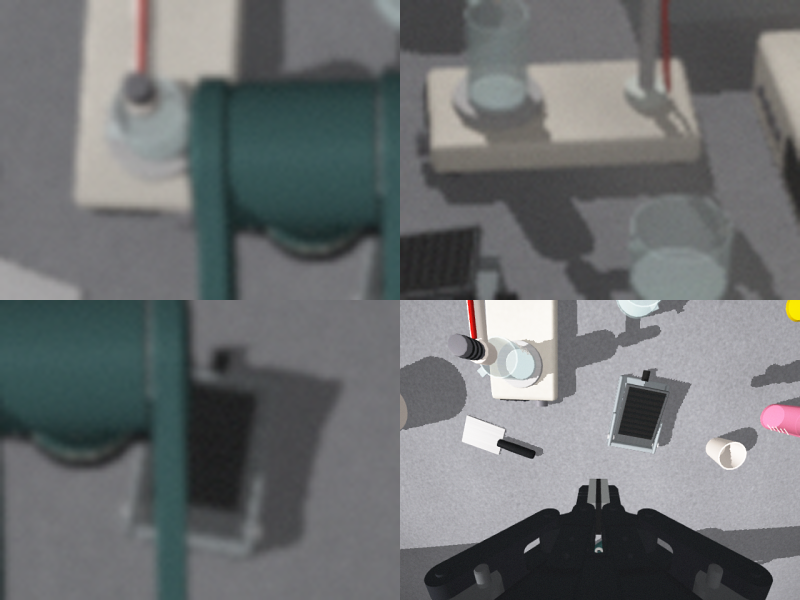

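Run:
```python
from h import *
c=load('w7');t=load('top3')
print('knob',atz(t,259.2,237,236),atz(c,91,74,236))
P=[(363,133),(427,144),(408,227),(349,218)]
for zf,zn in((57,32),(32,57)):
  q=[atz(c,*p,z) for p,z in zip(P,(zf,zf,zn,zn))]; print([x.round(0).tolist() for x in q], np.linalg.norm(q[0]-q[1]),np.linalg.norm(q[2]-q[3]),np.linalg.norm(q[1]-q[2]))
for p in((355,122),(432,134),(411,243),(337.6,230)): print('base',atz(c,*p,15))
# dark pedal segmentation
g=cv2.cvtColor(c['pixels'],cv2.COLOR_BGR2GRAY); m=((g<60)*255).astype('uint8'); m[:, :330]=0; m[:,450:]=0; m[:115]=0; m[250:]=0
n,l,st,ce=cv2.connectedComponentsWithStats(m); k=1+st[1:,4].argmax(); print(st[k],ce[k])
print(cv2.boxPoints(cv2.minAreaRect(np.argwhere(l==k)[:,::-1].astype(np.float32))))
```

```text
knob [515.2529117 203.4845667 236.       ] [516.88081231 204.80449764 236.        ]
[[484.0, 12.0, 57.0], [472.0, -62.0, 57.0], [366.0, -55.0, 32.0], [378.0, 24.0, 32.0]] 75.81972699942729 79.1402764758168 109.02344458280427
[[484.0, 9.0, 32.0], [472.0, -70.0, 32.0], [372.0, -48.0, 57.0], [384.0, 26.0, 57.0]] 80.59143437989191 74.45449014805932 104.8705916823241
base [497.86452988  17.37244946  15.        ]
base [483.9840765  -81.36634452  15.        ]
base [338.71661482 -65.38964249  15.        ]
base [357.52758174  37.13919869  15.        ]
[ 349  139   77   84 4378] [385.94952033 180.49200548]
[[348.6505  213.42294]
 [367.6938  135.88971]
 [425.9347  150.19449]
 [406.89142 227.72772]]
```

The tip is about 5 mm from the beaker axis. The foot switch has its toe toward +x (raised end at the cable side, hinge pins near); the pad is at about (452,-26). Go there.

play_rows(
  rows=[
    [0,0.15,-0.2,-0.1,0,0,0],
    [0,0.3,-0.4,-0.3,0,0,0],
    [0,0.347,-0.609,-0.5,0,0,0],
    [0,0.347,-0.609,-0.8,0,0,0],
    [0,0.347,-0.609,-1,0,0,0],
    [0,0.347,-0.609,-1,0,0,0],
    [0,0.347,-0.609,-1,0,0,0],
  ],
)

```text
time: 17.85
tcp_pos: [452.9, -26.1, 164.4]
tcp_rot: [0.0, 1.0, -0.002, 0.001]
ft_force: [0.1, -1.3, 0.0]
finger_gap: -0.1
gripper_force: 0.0
```

play_rows(
  rows=[
    [0,0,0,-0.3,0,0,0],
    [0,0,0,-0.5,0,0,0],
    [0,0,0,-0.65,0,0,0],
    [0,0,0,-0.65,0,0,0],
    [0,0,0,-0.65,0,0,0],
  ],
)

```text
time: 18.48
tcp_pos: [453.8, -26.2, 67.6]
tcp_rot: [0.0, 1.0, -0.002, 0.002]
ft_force: [-0.6, -0.1, 0.5]
finger_gap: -0.1
gripper_force: 0.0
```

play_rows(
  rows=[
    [0,0,0,-0.05,0,0,0],
    [0,0,0,-0.1,0,0,0],
    [0,0,0,-0.1,0,0,0],
    [0,0,0,-0.1,0,0,0],
  ],
)

```text
time: 18.98
tcp_pos: [454.4, -26.5, 52.3]
tcp_rot: [0.001, 1.0, -0.002, 0.003]
ft_force: [1.3, -0.5, 6.0]
finger_gap: -0.3
gripper_force: 3.0
```

play_rows(
  rows=[
    [0,0,0,-0.04,0,0,0],
    [0,0,0,-0.08,0,0,0],
    [0,0,0,-0.1,0,0,0],
    [0,0,0,-0.1,0,0,0],
    [0,0,0,-0.1,0,0,0],
  ],
)

```text
time: 19.6
tcp_pos: [456.3, -26.8, 38.8]
tcp_rot: [0.001, 1.0, -0.002, 0.005]
ft_force: [3.1, -1.0, 9.2]
finger_gap: 0.2
gripper_force: 4.8
```

play_rows(
  rows=[
    [0,0,0,-0.02,0,0,0],
    [0,0,0,-0.02,0,0,0],
    [0,0,0,-0.02,0,0,0],
  ],
)

```text
time: 19.98
tcp_pos: [456.4, -26.8, 37.7]
tcp_rot: [0.001, 1.0, -0.002, 0.005]
ft_force: [-1.2, 0.2, 20.1]
finger_gap: 0.2
gripper_force: 9.9
```

play_rows(
  rows=[
    [0,0,0,-0.02,0,0,0],
    [0,0,0,-0.02,0,0,0],
    [0,0,0,-0.02,0,0,0],
  ],
)

```text
time: 20.35
tcp_pos: [456.5, -26.8, 37.3]
tcp_rot: [0.001, 1.0, -0.002, 0.005]
ft_force: [-8.1, 1.5, 34.5]
finger_gap: -0.1
gripper_force: 17.2
```

Pedal at its stop: z stays near 37.5 while the force climbs. Hold, then release.

play_rows(
  rows=[
    [0,0,0,0.005,0,0,0],
    [0,0,0,0.005,0,0,0],
    [0,0,0,0.005,0,0,0],
    [0,0,0,0.005,0,0,0],
    [0,0,0,0.005,0,0,0],
    [0,0,0,0.005,0,0,0],
    [0,0,0,0.005,0,0,0],
    [0,0,0,0.005,0,0,0],
    [0,0,0,0.005,0,0,0],
    [0,0,0,0.005,0,0,0],
    [0,0,0,0.005,0,0,0],
    [0,0,0,0.005,0,0,0],
  ],
)

```text
time: 21.85
tcp_pos: [456.5, -26.8, 37.4]
tcp_rot: [0.001, 1.0, -0.002, 0.005]
ft_force: [-6.8, 1.4, 30.0]
finger_gap: 0.2
gripper_force: 15.3
```

play_rows(
  rows=[
    [0,0,0,0.1,0,0,0],
    [0,0,0,0.2,0,0,0],
    [0,0,0,0.3,0,0,0],
    [0,0,0,0.6,0,0,0],
    [0,0,0,0.9,0,0,0],
    [0,0,0,0.9,0,0,0],
    [0,0,0,0.9,0,0,0],
    [0,0,0,0.9,0,0,0],
  ],
)

```text
time: 22.85
tcp_pos: [450.9, -25.8, 163.0]
tcp_rot: [-0.0, 1.0, -0.002, -0.002]
ft_force: [-0.7, -0.4, 0.0]
finger_gap: 0.3
gripper_force: 0.0
```

Run:
```python
from h import *
a=load('side3')['pixels'].astype(int); b=cap('side','side4')['pixels'].astype(int)
d=np.abs(a-b).max(2)
print('stand diff',(d[130:275,300:375]>25).sum(),'pedal diff',(d[278:325,250:320]>25).sum(), bot.read_state()['ft_force'])
print(bot.job_done())
```

```text
stand diff 364 pedal diff 0 [ 1.61145703 -0.33484024 -0.68609498]
the job is handed in; nothing more can be done
None
```

I've handed the job in. The beaker is on the plate and let go, the dosing tip is about 5 mm from its axis by the cameras, and the pedal was held at its stop for 1.5 s or more and came back up. The judge's result wasn't returned. My last side-view check of the stand showed 364 changed pixels; I didn't look into those before handing in.

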